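# Put the check weights away after the scale check

### The job

The scale check is done: put the four steel check weights away, each standing upright and fully down in the wooden cup that was bored for its size, the cups standing on the worktop. The two smallest were put down in a hurry, each in the cup one size too big, so they have to come out of there first. Lower every weight in rather than dropping it, and leave the date stamp and the bag clip where they are.

Things in the scene. Friction and masses are not known exactly. Their poses are not given: they have to be found in the camera images.
- weight_500: The largest of four bare steel check weights, 500 g: an upright round body 46 mm across and 46 mm high, a thin neck, and on top a round knob 40 mm across from 51 to 68 mm above the underside (the weight's full height is 68 mm). Origin: centre of its underside; z is its axis, up. At the start it stands on the worktop.
- weight_200: The second largest of four bare steel check weights, 200 g: an upright round body 35 mm across and 35 mm high, a thin neck, and on top a round knob 30 mm across from 39 to 54 mm above the underside (the weight's full height is 54 mm). Origin: centre of its underside; z is its axis, up. At the start it stands on the worktop.
- weight_100: The third largest of four bare steel check weights, 100 g: an upright round body 27 mm across and 26 mm high, a thin neck, and on top a round knob 23 mm across from 30 to 42 mm above the underside (the weight's full height is 42 mm). Origin: centre of its underside; z is its axis, up. At the start it stands in the second largest cup (cup_200).
- weight_50: The smallest of four bare steel check weights, 50 g: an upright round body 20 mm across and 20 mm high, a thin neck, and on top a round knob 17 mm across from 23 to 34 mm above the underside (the weight's full height is 34 mm). Origin: centre of its underside; z is its axis, up. At the start it stands in the third largest cup (cup_100).
- cup_500: The largest of four loose turned wooden storage cups, for weight_500: 66 mm across outside and 26 mm high, a round bore 51 mm across with a grey felt floor 4 mm above the underside; the mouth flares over the top 8 mm from 51 to 61 mm. Origin: centre of its underside; z is its axis, up. It is loose on the worktop.
- cup_200: The second largest of four loose turned wooden storage cups, for weight_200: 55 mm across outside and 24 mm high, a round bore 40 mm across with a grey felt floor 4 mm above the underside; the mouth flares over the top 8 mm from 40 to 50 mm. Origin: centre of its underside; z is its axis, up. It is loose on the worktop.
- cup_100: The third largest of four loose turned wooden storage cups, for weight_100: 47 mm across outside and 20 mm high, a round bore 32 mm across with a grey felt floor 4 mm above the underside; the mouth flares over the top 8 mm from 32 to 42 mm. Origin: centre of its underside; z is its axis, up. It is loose on the worktop.
- cup_50: The smallest of four loose turned wooden storage cups, for weight_50: 40 mm across outside and 18 mm high, a round bore 25 mm across with a grey felt floor 4 mm above the underside; the mouth flares over the top 8 mm from 25 to 35 mm. Origin: centre of its underside; z is its axis, up. It is loose on the worktop.
- date_stamp: Wooden date stamp standing on its foot, 30 x 45 mm and 79 mm high, turned handle upward. Loose bystander. Origin: centre of its underside.
- bag_clip: Flat black bag clip lying on the worktop, 16 x 60 x 12 mm, long along its y. Loose bystander. Origin: centre of its underside.
Things that resemble listed ones, but are neither listed nor needed, are in the scene too. Leave any blue or pink look-alike of the cup_500 alone.

How it is judged:
By the outcome, as a careful person would: the job done as asked, in the order asked, and still so for the second after the job is handed in, with the robot touching nothing.
It also fails if it takes over 106 s, if anything falls off the work surface, if the arm or the gripper's body presses on something with over 40 N, if the wrist force passes 120 N, or if a joint passes its speed limit or range.

### The arm

A 6-joint arm with a two-finger parallel gripper is mounted at the origin on a cart in front of the work surface, level with it; the furniture and walls round the work are solid. World frame = base frame: x ahead of the robot, y to its left, z up, the work surface at z = 0. Lengths are in mm, angles in rad, forces in N, time in s.
With the tool pointing down it reaches from about 350 to 775 mm from the base axis. Payload 7.3 kg.
Tool frame: the origin (TCP) lies on the mounting face of the last link; the fingertips stand 178 mm ahead of it and the grasp point (between the pads) lies 159 mm ahead of it; z points along the fingers, y is the line along which they close (so a half turn about z gives the same grasp; the last joint's range is limited). The gripper opens to 92 mm and grips with 3 to 60 N. Pads are 19 mm wide; open, the fingers measure 130 mm over their backs; the gripper's body (75 mm by 190 mm) begins 47 mm behind the grasp point.
Start: joints at [-1.471, 0.342, 1.524, -0, 1.275, -0.146], TCP at [127.769, -509.218, 404.741] pointing down, gripper open.
Joint ranges: [-2.53, 2.53], [-0.77, 2.02], [0.04, 2.7], [-1, 4.14], [0.28, 2.66], [-3.11, 3.11]. Speed limits (rad/s): [2.57, 2.57, 3.14, 3.14, 3.14, 3.14].

### API

Orientations are given as [roll, pitch, yaw] about the fixed x, y, z axes, in that order (R = Rz(yaw) Ry(pitch) Rx(roll)).
In Python, from plant import bot, vision gives the robot as it stands. The module is installed in compiled form; this text tells all that it offers.
- The arm moves only by the shell command python3 -m crank FILE, which reads ROWS from the file FILE. ROWS is a JSON list of rows, 1 to 5 of them, each written [opening, [dx, dy, dz], turn]: the finger opening in mm, then dx, dy, dz in mm, then a turn about the tool's z in rad; each row is the pose to reach, as a shift and turn from the pose commanded when the command began, along the tool's axes at that moment; what a row does not reach only later rows make up. A row lasts 1/8 s, in which the tool goes at most 62.5 mm and 0.188 rad, less where a joint would pass 70% of its speed; a pose out of reach is approached as far as the arm can. The fingers move at their own pace and stop on an object; the grip force is fixed at half the most. Time passes only in rows, so rows that do not move let the fingers close. It prints the time, the measured TCP pose, the force, the opening and the grip force at its end. Input that does not fit is refused with a message, and nothing moves.
- bot.get_obs(): the state, without advancing time (a new reading comes with each control period).
- vision.capture(name): name is "scene" or "top" or "wrist"; returns a dict with "color" (480x640x3 uint8, red, green, blue), "K" (3x3 intrinsics, pixels), "R" (3x3) and "t" (3): a world point X has camera coordinates R X + t. Camera axes: x right, y down, z forward; pixel columns grow to the right and rows downward; lengths in mm; the calibration is good to about 2 mm. A picture is of the moment at which its call begins. There is no depth.
- bot.close_job(): hands the job in; it is judged then, once.
The state is a dict: "time": time; "joint_positions": joint angles; "dq": joint speeds; "tau": joint torques, N m; "tool_pos": TCP position; "tcp_rot": TCP orientation; "contact_force": force on the tool from outside, world axes, zero at the start; "moment": the same for the moment, N m; "grip_width": finger opening in mm; "finger_force": force on a finger pad.
Only numpy, scipy, OpenCV 4.12 (cv2) and the standard library are available. Lean on these libraries where they do the work, as an engineer would, in place of code of your own. Each camera call takes 0.05 s, during which the arm holds its last target. There are 200 camera calls.

## Working session

There is one attempt and no reset: what is moved stays moved. The work goes in short steps, Python scripts to look and compute and a shell command to move; the robot and the scene stay as the last step left them, time stands still between calls to the robot, and variables do not carry over. Pictures are saved under pics/ and viewed, at most 14 in all, crops included, and the job is handed in when it is done.

```bash
mkdir -p pics
cat > h.py <<'E'
from plant import bot, vision
import numpy as np, cv2
def cap(n,f=None):
    c=vision.capture(n)
    if f: cv2.imwrite('pics/'+f,c['color'][:,:,::-1])
    return c
def ray(c,u,v,z):
    K,R,t=[np.array(c[k],float) for k in 'KRt']
    d=R.T@np.linalg.inv(K)@[u,v,1]; o=-R.T@t
    return o+d*(z-o[2])/d[2]
def proj(c,X):
    p=np.array(c['K'])@(np.array(c['R'])@np.array(X,float)+np.array(c['t']).ravel()); return p[:2]/p[2]
E
python3 - <<'E'
from h import *
import pickle
for n in ['scene','top']:
    c=cap(n,n+'1.png'); pickle.dump(c,open(n+'1.pkl','wb')); print(n,np.round(-np.array(c['R']).T@np.array(c['t']).ravel()),c['K'][0][0])
o=bot.get_obs(); print({k:np.round(v,3) for k,v in o.items()})
E
```

```text
scene [ -78. -207.  518.] 469.2681583111312
top [ 376.  369. 1294.] 527.1363470861966
{'time': np.float64(0.1), 'joint_positions': array([-1.471,  0.343,  1.525,  0.   ,  1.275, -0.146]), 'dq': array([ 0.   , -0.002, -0.003, -0.   ,  0.001, -0.001]), 'tau': array([ 1.000e-03, -4.320e+01, -2.447e+01,  7.200e-02,  5.300e-02,
       -0.000e+00]), 'tool_pos': array([ 127.75 , -509.108,  404.136]), 'tcp_rot': array([-3.14 , -0.   ,  0.246]), 'contact_force': array([-0.108, -0.213,  0.225]), 'moment': array([0.008, 0.01 , 0.01 ]), 'finger_force': np.float64(0.0), 'grip_width': np.float64(91.703)}
```

View pics/top1.png

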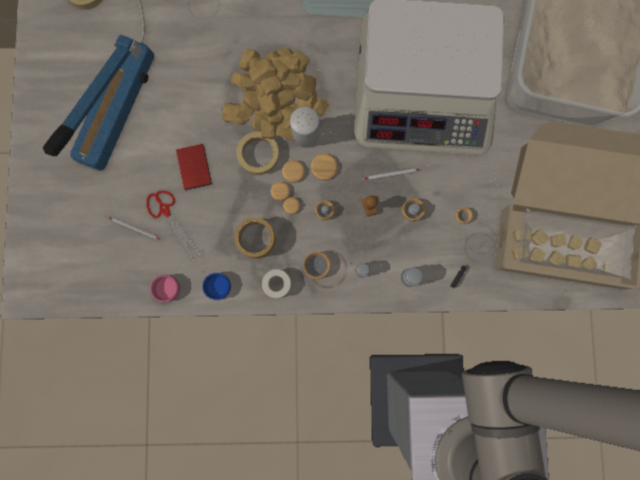

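View pics/scene1.png

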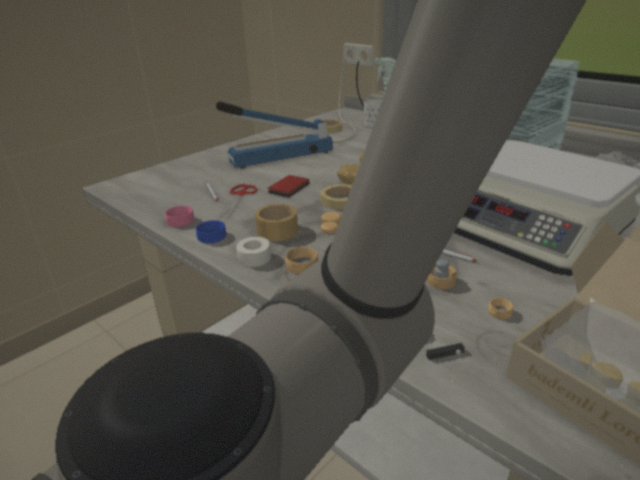

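Run:
```python
from h import *
import pickle
c=pickle.load(open('top1.pkl','rb')); im=c['color'][:,:,::-1]
cv2.imwrite('pics/crop1.png',cv2.resize(im[180:310,290:490],None,fx=4,fy=4,interpolation=cv2.INTER_CUBIC))
print(np.round(c['R'],3))
for n,u,v,z in [('c500',316,265,26),('c100',325,209,20),('c200',413,209,24),('c50',464,215,18),('w200',362,269,54),('w500',412,276,68),('stamp',371,204,60),('clip',459,276,12)]: print(n,np.round(ray(c,u,v,z)))
print(ray(c,0,0,0)-ray(c,1,0,0))
```

```text
[[-0.018 -1.    -0.001]
 [-0.993  0.018 -0.12 ]
 [ 0.12  -0.001 -0.993]]
c500 [467. 376.  26.]
c100 [604. 352.  20.]
c200 [600. 137.  24.]
c50 [583.  11.  18.]
w200 [453. 268.  54.]
w500 [434. 153.  68.]
stamp [607. 243.  60.]
clip [435.  29.  12.]
[0.0483023  2.61992337 0.        ]
```

View pics/crop1.png

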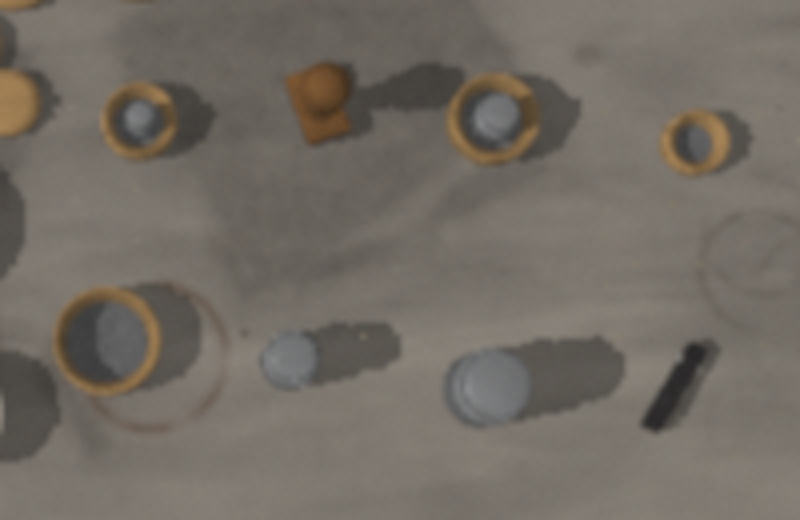

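Candidates for cup_500: the wooden cup at (316,265) is about 67 mm across. Rejected: blue (216,286), pink (165,289), white (277,284), large tan ring (254,237) and yellow ring (258,152).
The rest match in size: cup_100 with weight_50 (325,209), cup_200 with weight_100 (413,209), cup_50 (464,215), weight_200 (362,269) and weight_500 (412,276). The crop shows cup_500 with its felt at crop pixel (107,340), and the stamp and clip well clear.

```bash
cat >> h.py <<'E'
def to(x,y,z,yaw=np.pi/2):
    "print tool-axis shift and turn from present pose to world TCP x,y,z (mm), yaw"
    o=bot.get_obs(); p=o['tool_pos']; r,pt,a=o['tcp_rot']
    d=np.array([x,y,z])-p; c,s=np.cos(a),np.sin(a)
    print('t',round(float(o['time']),2),'d',np.round([c*d[0]+s*d[1],s*d[0]-c*d[1],-d[2]],1),'turn',round(-(yaw-a),3),'F',np.round(o['contact_force'],1),'w',round(float(o['grip_width']),1))
E
echo '[[92,[312,-292,0],-0.18],[92,[312,-292,0],-0.37],[92,[312,-292,0],-0.55],[92,[312,-292,0],-0.73],[92,[312,-292,0],-0.91]]' > rows.txt && python3 -m crank rows.txt
python3 -c "
from h import *
to(500,230,405)"
```

```text
time: 0.72
tool_pos: [297.7, -244.8, 404.6]
tcp_rot: [3.141, -0.0, 1.161]
contact_force: [1.1, -0.2, 0.1]
grip_width: 91.7
finger_force: 0.0
t 0.72 d [ 5.161e+02 -3.600e+00 -4.000e-01] turn -0.41 F [ 1.1 -0.2  0.1] w 91.7
```

```bash
echo '[[92,[516,-4,0],-0.18],[92,[516,-4,0],-0.36],[92,[516,-4,0],-0.41],[92,[516,-4,0],-0.41],[92,[516,-4,0],-0.41]]' > rows.txt && python3 -m crank rows.txt
echo '[[92,[250,0,0],0],[92,[250,0,0],0],[92,[250,0,0],0],[92,[250,0,0],0]]' > rows.txt && python3 -m crank rows.txt
python3 - <<'E'
from h import *
c=cap('wrist','w1.png'); R=np.array(c['R']); print(np.round(-R.T@np.array(c['t']).ravel()),np.round(R,2),c['K'][0][0])
to(500,230,405)
E
```

```text
time: 1.35
tool_pos: [421.2, 42.5, 404.7]
tcp_rot: [3.141, 0.0, 1.566]
contact_force: [0.9, -2.2, 0.5]
grip_width: 91.7
finger_force: 0.0
time: 1.85
tool_pos: [421.7, 292.5, 404.4]
tcp_rot: [-3.141, 0.0, 1.566]
contact_force: [0.2, 0.2, -0.1]
grip_width: 91.6
finger_force: 0.0
[423. 374. 385.] [[ 1.   -0.01  0.  ]
 [-0.   -0.95  0.3 ]
 [-0.   -0.3  -0.95]] 415.66126617216634
t 1.9 d [-68.1  79.2  -0.7] turn -0.001 F [-2.1  3.7 -0.7] w 92.1
```

View pics/w1.png

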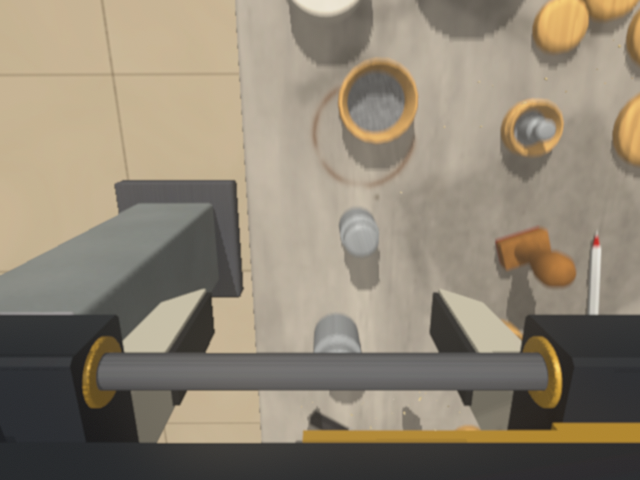

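The wrist view shows cup_500 at (378,100), weight_50 in cup_100 at (540,128), weight_200 at (359,232) and the stamp at about (535,255).

```bash
cat >> h.py <<'E'
def cups(c,pr=True):
    "wooden cups: hull of orange blobs; centre = hull centroid cast at half height"
    hsv=cv2.cvtColor(c['color'],cv2.COLOR_RGB2HSV); m=cv2.inRange(hsv,(8,90,70),(25,255,255))
    m=cv2.morphologyEx(m,cv2.MORPH_CLOSE,np.ones((3,3)))
    out=[]
    for k in cv2.findContours(m,cv2.RETR_EXTERNAL,cv2.CHAIN_APPROX_NONE)[0]:
        h=cv2.convexHull(k)
        if cv2.contourArea(h)<80: continue
        M=cv2.moments(h); u,v=M['m10']/M['m00'],M['m01']/M['m00']; X=ray(c,u,v,11)
        r=[np.linalg.norm((ray(c,*q[0],20)-X)[:2]) for q in h]
        if 300<X[0]<680 and -50<X[1]<450 and np.mean(r)<45:
            out.append((X,(u,v)))
            if pr: print('px',round(u),round(v),'xy',np.round(X[:2],1),'r',np.round(np.mean(r),1))
    return out
E
python3 - <<'E'
from h import *
import pickle
cups(pickle.load(open('top1.pkl','rb')));print()
c=cap('wrist');cups(c)
o=bot.get_obs();
g=cv2.cvtColor(c['color'],cv2.COLOR_RGB2GRAY)
cv2.imwrite('pics/c2.png',cv2.resize(c['color'][90:170,490:590,::-1],None,fx=6,fy=6,interpolation=cv2.INTER_CUBIC))
for u,v,z in [(541,129,38),(359,232,45)]: print(ray(c,u,v,z))
E
```

```text
px 316 265 xy [467.8 375.1] r 32.2
px 463 215 xy [584.   11.3] r 20.1
px 324 210 xy [603.6 353. ] r 22.9
px 413 209 xy [601.  134.8] r 27.7
px 370 205 xy [613.8 240.9] r 23.2

px 543 372 xy [652.8 118.6] r 35.2
px 536 269 xy [628.1 234. ] r 36.8
px 531 140 xy [605.7 355. ] r 25.3
px 378 113 xy [470.9 377.5] r 33.0
px 633 52 xy [679.3 425.6] r 18.0
px 580 29 xy [632.5 442.9] r 37.0
[598.9952448  365.28992334  38.        ]
[453.61141991 281.04321915  45.        ]
```

View pics/c2.png

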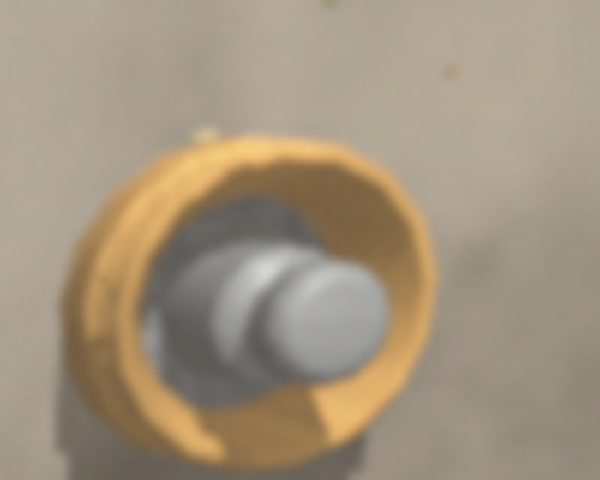

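The crop shows weight_50's knob upright at about image (544.7,143.3), off-centre in cup_100.

Run:
```python
from h import *
c=cap('wrist'); cups(c)
X=ray(c,544.7,143.3,38); print(X)
# bright grey top faces
hsv=cv2.cvtColor(c['color'],cv2.COLOR_RGB2HSV); print(hsv[143,545],hsv[140,525],hsv[240,400])
to(X[0],X[1],38+150+60)
```

```text
px 543 372 xy [653.3 115. ] r 36.7
px 537 265 xy [628.2 234.2] r 36.5
px 532 136 xy [605.8 354.9] r 25.2
px 379 108 xy [470.9 377.6] r 33.1
px 634 48 xy [678.5 425. ] r 16.6
px 580 26 xy [631.1 440.9] r 34.3
[603.40872727 350.34980792  38.        ]
[ 23   6 159] [ 20  15 103] [ 18  39 162]
t 2.0 d [ 57.5 182.  155.9] turn -0.0 F [-0.4 -0.4 -0.1] w 92.4
```

```bash
echo '[[50,[60,182,140],0],[50,[60,182,140],0],[50,[60,182,140],0],[50,[60,182,140],0],[50,[60,182,140],0]]' > rows.txt && python3 -m crank rows.txt | head -2
echo '[[50,[0,0,0],0],[50,[0,0,0],0],[50,[0,0,0],0]]' > rows.txt && python3 -m crank rows.txt |head -2
python3 - <<'E'
from h import *
import pickle
c=cap('wrist','w3.png'); pickle.dump(c,open('w3.pkl','wb')); cups(c); to(603.5,354,202)
E
```

```text
time: 2.62
tool_pos: [606.0, 347.4, 259.0]
time: 3.0
tool_pos: [604.0, 349.3, 266.8]
px 197 372 xy [522.5 265.3] r 21.3
px 321 243 xy [605.  354.8] r 24.1
px 81 207 xy [465.8 377.2] r 36.6
t 3.05 d [ 4.6 -0.6 64.4] turn -0.005 F [-0.4  0.7  0.5] w 50.0
```

View pics/w3.png

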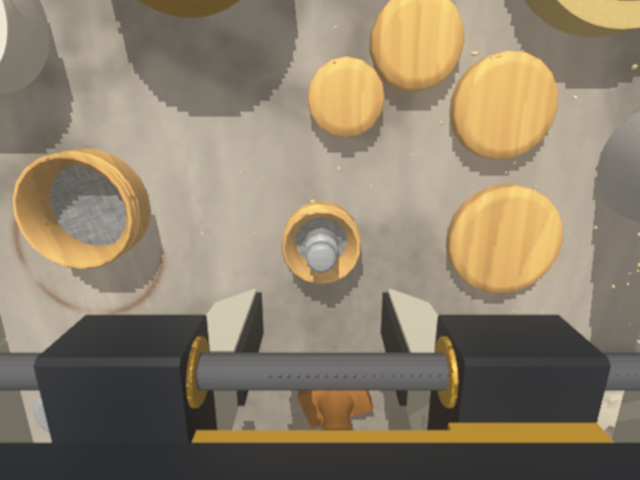

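weight_50's knob is at (321,252), centred between the fingers in x, with cup_100 around it at (321,243). Biscuits and stamp are clear of the fingers.

Run:
```python
from h import *
import pickle
c=pickle.load(open('w3.pkl','rb')); X=ray(c,321,251.5,38); print(X); to(X[0],X[1],201.5)
```

```text
[605.11492655 358.51486812  38.        ]
t 3.05 d [ 9.1  1.  64.9] turn -0.005 F [-0.4  0.7  0.5] w 50.0
```

```bash
echo '[[50,[8,1,25],0],[50,[8,1,50],0],[50,[8,1,64],0],[50,[8,1,64],0]]' > rows.txt && python3 -m crank rows.txt | head -2
echo '[[10,[0,0,0],0],[10,[0,0,0],0],[10,[0,0,0],0],[10,[0,0,0],0],[10,[0,0,0],0]]' > rows.txt && python3 -m crank rows.txt
echo '[[10,[0,0,0],0],[10,[0,0,-10],0],[10,[0,0,-30],0],[10,[0,0,-60],0],[10,[0,0,-60],0]]' > rows.txt && python3 -m crank rows.txt
python3 - <<'E'
from h import *
c=cap('wrist','w4.png'); cups(c); to(584,11.3,260)
E
```

```text
time: 3.55
tool_pos: [605.2, 357.3, 200.0]
time: 4.18
tool_pos: [605.6, 357.5, 201.4]
tcp_rot: [3.141, -0.0, 1.566]
contact_force: [-1.4, -0.5, 5.6]
grip_width: 15.3
finger_force: 62.9
time: 4.8
tool_pos: [606.2, 357.8, 264.8]
tcp_rot: [3.135, -0.003, 1.566]
contact_force: [-0.0, -0.5, -0.5]
grip_width: 15.4
finger_force: 62.3
px 367 372 xy [637.8 274.6] r 22.7
px 277 372 xy [578.8 275.2] r 22.0
px 315 256 xy [604.8 356.1] r 23.9
px 75 224 xy [465.7 376.9] r 36.6
t 4.85 d [-346.4  -20.     2.7] turn -0.005 F [-0.4 -0.2 -1.5] w 15.3
```

View pics/w4.png

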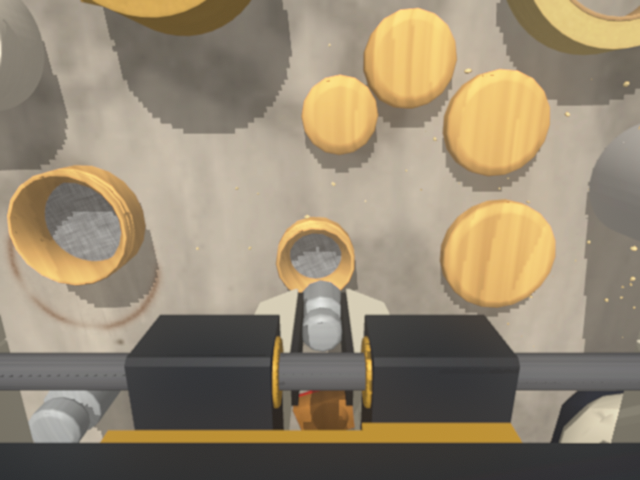

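Run:
```python
from h import *
im=cv2.imread('pics/w4.png')
cv2.imwrite('pics/c4.png',cv2.resize(im[270:370,260:390],None,fx=6,fy=6,interpolation=cv2.INTER_CUBIC))
c=cap('wrist'); p=bot.get_obs()['tool_pos']
for dz in [178,170,159]: print(dz,np.round(proj(c,p-[0,0,dz]),1))
for u,v in [(322,330),(322,290)]: print(ray(c,u,v,p[2]-162)-p)
```

```text
178 [317.5 310.2]
170 [317.4 319.2]
159 [317.2 333.1]
[   1.83218042   -0.3900742  -162.        ]
[   1.91721819   16.59658151 -162.        ]
```

View pics/c4.png

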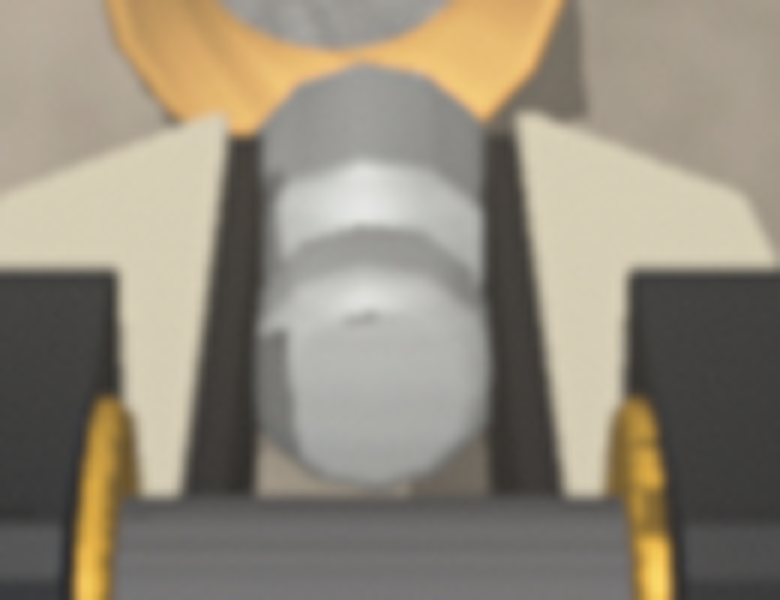

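The crop shows weight_50 held upright in the pads, its knob near (322,336), nearly centred, and cup_100 left standing empty at (315,256).

```bash
echo '[[10,[0,0,-38],0],[10,[-62,-20,-38],0],[10,[-124,-20,-38],0],[10,[-187,-20,-38],0],[10,[-249,-20,-38],0]]' > rows.txt && python3 -m crank rows.txt | head -2
echo '[[10,[-62,0,0],0],[10,[-110,0,0],0],[10,[-129,0,0],0],[10,[-129,0,0],0],[10,[-129,0,0],0]]' > rows.txt && python3 -m crank rows.txt
echo '[[10,[0,0,0],0],[10,[0,0,0],0]]' > rows.txt && python3 -m crank rows.txt|head -1
python3 - <<'E'
from h import *
for i in range(2): c=cap('wrist','w5.png'); cups(c);
to(585,13,250)
E
```

```text
time: 5.52
tool_pos: [583.6, 108.7, 297.6]
time: 6.15
tool_pos: [583.6, -17.0, 298.3]
tcp_rot: [-3.141, -0.001, 1.567]
contact_force: [0.4, -0.4, 0.1]
grip_width: 15.7
finger_force: 62.3
time: 6.4
px 324 191 xy [585.9  12.9] r 19.8
px 350 12 xy [601.6 117.3] r 16.7
px 324 191 xy [586.   12.9] r 19.7
px 350 11 xy [601.5 117.2] r 16.7
t 6.5 d [30.7  1.3 48.7] turn -0.004 F [ 0.4 -0.4 -0.4] w 15.4
```

View pics/w5.png

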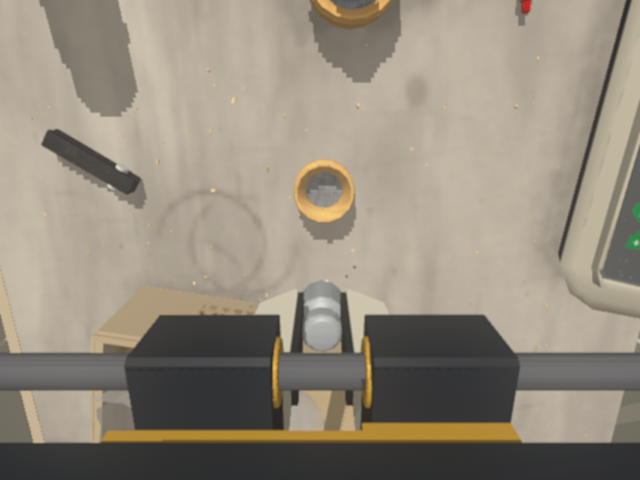

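cup_50 is at (324,191), at (586,12.9), with 20 mm radius, as expected. weight_50 is still upright, hanging at (322,320).

```bash
echo '[[10,[31.5,1,0],0],[10,[31.5,1,40],0],[10,[31.5,1,70],0],[10,[31.5,1,70],0],[10,[31.5,1,70],0]]' > rows.txt && python3 -m crank rows.txt
echo '[[10,[0,0,8],0],[10,[0,0,16],0],[10,[0,0,22],0],[10,[0,0,26],0],[10,[0,0,26],0]]' > rows.txt && python3 -m crank rows.txt
python3 -c "
from h import *
to(584.5,14.5,201)"
```

```text
time: 7.12
tool_pos: [585.3, 13.0, 229.8]
tcp_rot: [3.14, 0.0, 1.566]
contact_force: [0.3, -0.7, -1.0]
grip_width: 15.4
finger_force: 62.3
time: 7.75
tool_pos: [584.6, 13.1, 202.2]
tcp_rot: [-3.141, 0.0, 1.566]
contact_force: [-0.5, 0.8, -0.7]
grip_width: 15.5
finger_force: 58.5
t 7.75 d [ 1.4 -0.1  1.2] turn -0.005 F [-0.5  0.8 -0.7] w 15.5
```

```bash
echo '[[10,[0.5,0,0.6],0],[10,[0.5,0,1.2],0],[10,[0.5,0,1.2],0],[10,[0.5,0,1.2],0]]' > rows.txt && python3 -m crank rows.txt | grep -E 'pos|force'
echo '[[10,[0,0,0.4],0],[10,[0,0,0.8],0],[10,[0,0,0.8],0],[10,[0,0,0.8],0]]' > rows.txt && python3 -m crank rows.txt| grep -E 'pos|force'
```

```text
tool_pos: [584.8, 13.5, 201.6]
contact_force: [-0.3, -0.5, 0.0]
finger_force: 58.6
tool_pos: [584.8, 13.6, 201.4]
contact_force: [-2.0, 0.9, 5.2]
finger_force: 59.3
```

Contact is felt at the felt-floor height (5 N upward). Next: release, rise, look.

```bash
echo '[[24,[0,0,-0.5],0],[40,[0,0,-0.5],0],[50,[0,0,-0.5],0],[50,[0,0,-0.5],0]]' > rows.txt && python3 -m crank rows.txt | grep -E 'width|force'
echo '[[50,[0,0,-20],0],[50,[0,0,-60],0],[50,[0,0,-110],0],[50,[0,0,-110],0]]' > rows.txt && python3 -m crank rows.txt | head -2
python3 - <<'E'
from h import *
c=cap('wrist','w6.png'); cups(c); to(600,80,310)
E
```

```text
contact_force: [0.1, 0.4, -0.6]
grip_width: 48.4
finger_force: 0.0
time: 9.75
tool_pos: [585.7, 13.5, 315.3]
px 317 230 xy [585.8  12.4] r 20.5
px 342 38 xy [602.4 136.4] r 27.3
t 9.8 d [66.5 14.7  2.9] turn -0.005 F [-0.2 -0.6 -0.6] w 50.4
```

View pics/w6.png

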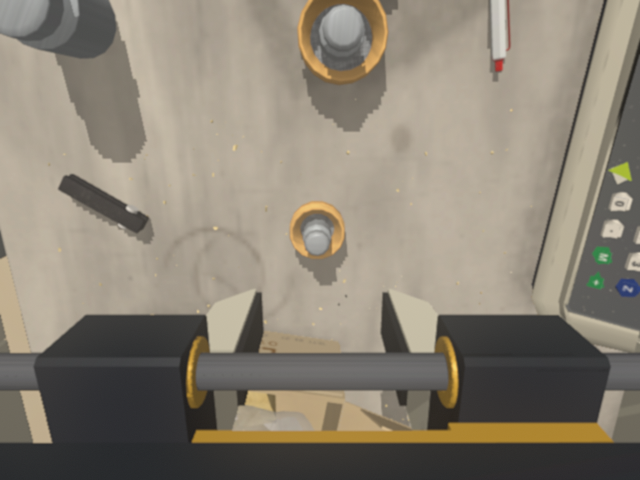

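weight_50 stands in cup_50, knob at (317,238). cup_200 with weight_100 is at (342,38), and the clip at (103,203) is untouched.

```bash
echo '[[60,[50,7,0],0],[60,[75,15,0],0],[60,[75,15,0],0],[60,[75,15,0],0],[60,[75,15,0],0]]' > rows.txt && python3 -m crank rows.txt |head -2
echo '[[60,[0,0,0],0],[60,[0,0,0],0]]' > rows.txt && python3 -m crank rows.txt|head -1
python3 - <<'E'
from h import *
c=cap('wrist','w7.png'); l=cups(c)
for X,(u,v) in l:
    if abs(X[1]-136)<9:
        u,v=int(u),int(v); cv2.imwrite('pics/c7.png',cv2.resize(c['color'][v-60:v+60,u-70:u+70,::-1],None,fx=5,fy=5)); print('off',u-70,v-60, 'est knob',proj(c,[X[0],X[1],46]))
        import pickle; pickle.dump(c,open('w7.pkl','wb'))
E
```

```text
time: 10.42
tool_pos: [600.0, 87.5, 310.7]
time: 10.68
px 174 372 xy [484.2 -27.2] r 25.8
px 302 325 xy [585.8  13. ] r 21.8
px 323 160 xy [602.2 136.9] r 27.4
px 326 5 xy [604.4 228.8] r 9.2
off 252 99 est knob [323.09200351 166.63375844]
```

View pics/c7.png

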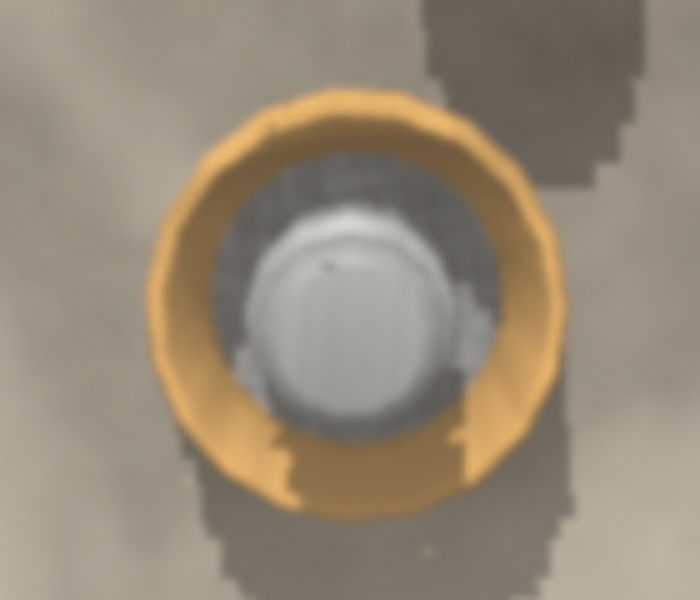

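weight_100 stands upright in cup_200, its knob top at image (321,164).

Run:
```python
from h import *
import pickle
c=pickle.load(open('w7.pkl','rb')); X=ray(c,321,164,46); print(X); to(X[0]-1,X[1]-1,206)
```

```text
[600.95175137 138.4815823   46.        ]
t 10.72 d [ 49.4  -0.4 105.3] turn -0.005 F [-0.2  0.1 -0.3] w 59.8
```

```bash
echo '[[55,[49,-0.5,20],0],[55,[49,-0.5,60],0],[55,[49,-0.5,90],0],[55,[49,-0.5,105],0],[55,[49,-0.5,105],0]]' > rows.txt && python3 -m crank rows.txt | head -2
echo '[[55,[0,0,0],0],[10,[0,0,0],0],[10,[0,0,0],0],[10,[0,0,0],0],[10,[0,0,0],0]]' > rows.txt && python3 -m crank rows.txt
echo '[[10,[0,0,0],0],[10,[0,0,-10],0],[10,[0,0,-30],0],[10,[0,0,-70],0],[10,[0,0,-105],0]]' > rows.txt && python3 -m crank rows.txt
python3 - <<'E'
from h import *
c=cap('wrist','w8.png'); cups(c); to(604,300,330)
E
```

```text
time: 11.35
tool_pos: [599.8, 137.3, 205.6]
time: 11.98
tool_pos: [600.0, 137.5, 206.5]
tcp_rot: [3.141, 0.0, 1.566]
contact_force: [0.6, -0.6, 1.5]
grip_width: 23.6
finger_force: 30.0
time: 12.6
tool_pos: [599.8, 137.5, 312.8]
tcp_rot: [3.142, 0.0, 1.566]
contact_force: [1.2, -0.0, -1.1]
grip_width: 21.7
finger_force: 60.8
px 320 396 xy [598.4  -2.6] r 8.4
px 381 373 xy [647.2  19.1] r 26.7
px 262 373 xy [553.   19.6] r 27.4
px 324 230 xy [602.2 136.8] r 28.5
px 342 59 xy [613.9 248.4] r 23.1
t 12.65 d [162.4   2.5 -12. ] turn -0.005 F [ 1.3 -0.1  3.4] w 21.8
```

View pics/w8.png

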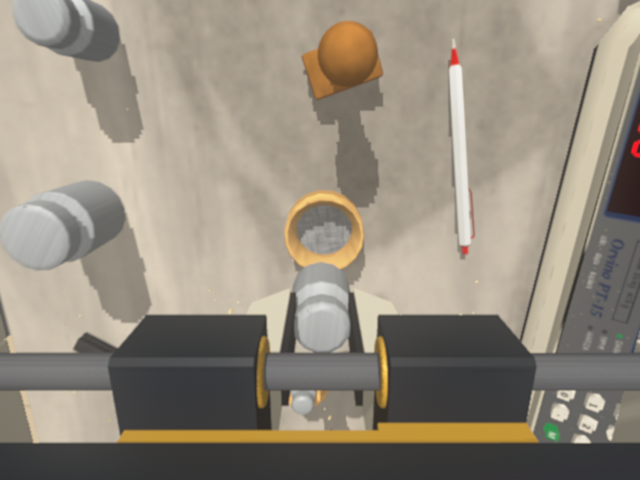

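weight_100 is held upright at (322,305). cup_200 is empty at (324,230), and the stamp at (345,60) is below the path: weight underside is at 110 mm, above its 79 mm.

```bash
echo '[[10,[62,2,0],0],[10,[124,4,0],0],[10,[170,4,0],0],[10,[187,4,0],0],[10,[187,4,0],0]]' > rows.txt && python3 -m crank rows.txt |head -2
echo '[[10,[0,0,0],0],[10,[0,0,0],0],[10,[0,0,0],0]]' > rows.txt && python3 -m crank rows.txt|head -1
python3 - <<'E'
from h import *
for i in range(2): c=cap('wrist','w9.png'); cups(c); 
to(604,355,240)
p=bot.get_obs()['tool_pos']
im=c['color'][250:360,250:400]
hsv=cv2.cvtColor(im,cv2.COLOR_RGB2HSV); m=cv2.inRange(hsv,(0,0,120),(179,22,255))
n,lab,st,ce=cv2.connectedComponentsWithStats(m); i=1+np.argmax(st[1:,4]); print(st[i],ce[i]+[250,250]); print(proj(c,p-[0,0,160.5]), p)
E
```

```text
time: 13.28
tool_pos: [604.5, 325.0, 310.9]
time: 13.65
px 336 394 xy [616.4 186.2] r 11.5
px 381 373 xy [652.2 206. ] r 26.7
px 262 373 xy [558.5 206.7] r 27.6
px 320 186 xy [605.1 354.8] r 23.3
px 110 153 xy [466.3 377.8] r 36.1
px 369 39 xy [636. 445.] r 35.1
px 335 394 xy [616.2 186.3] r 10.3
px 381 373 xy [652.2 206.2] r 26.9
px 262 373 xy [558.4 206.9] r 27.0
px 320 186 xy [605.1 354.8] r 23.3
px 111 153 xy [466.3 377.8] r 35.9
px 369 40 xy [636.1 445.2] r 35.6
t 13.75 d [31.2 -1.2 71.3] turn -0.006 F [ 0.8 -0.7 -0.8] w 21.5
[  43   12   57   90 4266] [321.31364276 306.90178153]
[319.30089706 331.67345578] [605.0221949  323.80514009 311.30016405]
```

```bash
echo '[[10,[31.5,-1,0],0],[10,[31.5,-1,40],0],[10,[31.5,-1,70],0],[10,[31.5,-1,75],0],[10,[31.5,-1,75],0]]' > rows.txt && python3 -m crank rows.txt | grep -E 'pos|force'
echo '[[10,[0,0,8],0],[10,[0,0,16],0],[10,[0,0,23],0],[10,[0,0,27],0],[10,[0,0,27],0]]' > rows.txt && python3 -m crank rows.txt | grep -E 'pos|force'
echo '[[10,[0,0,0.5],0],[10,[0,0,1],0],[10,[0,0,1.5],0],[10,[0,0,1.5],0],[10,[0,0,1.5],0]]' > rows.txt && python3 -m crank rows.txt | grep -E 'pos|force'
```

```text
tool_pos: [604.3, 355.9, 236.9]
contact_force: [0.0, -0.2, -1.0]
finger_force: 60.8
tool_pos: [603.9, 355.9, 208.7]
contact_force: [-0.2, 0.2, -1.1]
finger_force: 60.8
tool_pos: [604.0, 356.0, 207.8]
contact_force: [0.8, 0.5, 0.4]
finger_force: 60.9
```

```bash
echo '[[10,[0,0,0.5],0],[10,[0,0,0.5],0],[10,[0,0,0.5],0],[10,[0,0,0.5],0]]' > rows.txt && python3 -m crank rows.txt | grep -E 'pos|force'
echo '[[10,[0,0,0.5],0],[10,[0,0,0.5],0],[10,[0,0,0.5],0],[10,[0,0,0.5],0]]' > rows.txt && python3 -m crank rows.txt | grep -E 'pos|force'
```

```text
tool_pos: [604.0, 356.0, 207.7]
contact_force: [-1.9, 0.1, 5.7]
finger_force: 61.6
tool_pos: [604.0, 356.0, 207.7]
contact_force: [-3.0, -1.2, 7.8]
finger_force: 61.8
```

```bash
echo '[[30,[0,0,-0.5],0],[45,[0,0,-0.5],0],[55,[0,0,-0.5],0],[55,[0,0,-0.5],0]]' > rows.txt && python3 -m crank rows.txt | grep -E 'width|force'
echo '[[60,[0,0,-20],0],[60,[0,0,-60],0],[60,[0,0,-105],0],[60,[0,0,-105],0]]' > rows.txt && python3 -m crank rows.txt | head -2
python3 - <<'E'
from h import *
c=cap('wrist','w10.png'); cups(c); to(454,225,330)
E
```

```text
contact_force: [0.9, -0.1, -0.4]
grip_width: 53.4
finger_force: 0.0
time: 17.62
tool_pos: [604.7, 356.4, 318.8]
px 335 347 xy [618.8 259.3] r 16.3
px 174 372 xy [489.3 238.3] r 27.4
px 317 231 xy [604.9 354.9] r 23.9
px 119 202 xy [466.5 377. ] r 36.0
t 17.68 d [-131.9 -149.5  -14.1] turn -0.005 F [ 0.1 -0.7 -0.1] w 60.3
```

View pics/w10.png

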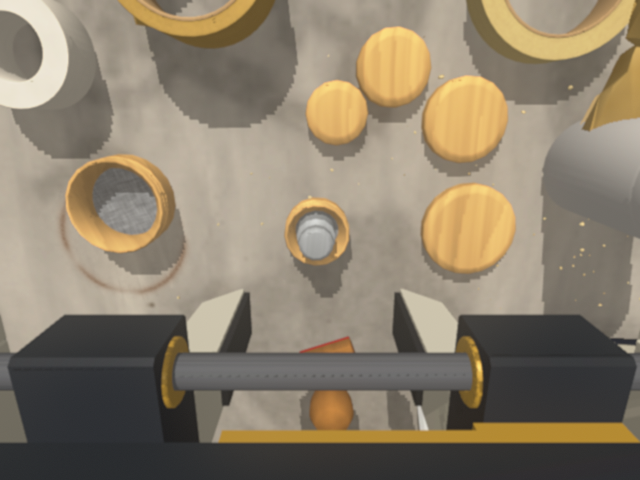

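weight_100 is seated upright in cup_100 at (317,232). Next is weight_200.

```bash
echo '[[60,[-41,-47,-14],0],[60,[-82,-93,-14],0],[60,[-120,-137,-14],0],[60,[-132,-150,-14],0],[60,[-132,-150,-14],0]]' > rows.txt && python3 -m crank rows.txt |head -2
echo '[[60,[0,0,0],0],[60,[0,0,0],0],[60,[0,0,0],0]]' > rows.txt && python3 -m crank rows.txt|head -1
python3 - <<'E'
from h import *
import pickle
c=cap('wrist','w11.png'); pickle.dump(c,open('w11.pkl','wb'));cups(c); print(proj(c,[454,268,54])); to(454,268,226)
E
```

```text
time: 18.3
tool_pos: [452.6, 224.1, 326.2]
time: 18.68
px 469 372 xy [576.3  98. ] r 27.6
px 174 372 xy [331.6  99.5] r 29.3
px 506 306 xy [599.  157.9] r 20.1
px 564 207 xy [630.3 237.9] r 37.3
px 551 34 xy [602.8 351.2] r 24.5
px 344 20 xy [469.5 360.1] r 24.4
[320.489998   175.24768889]
t 18.73 d [43.   0.2 99.8] turn -0.005 F [-0.3  0.4 -0.3] w 60.3
```

View pics/w11.png

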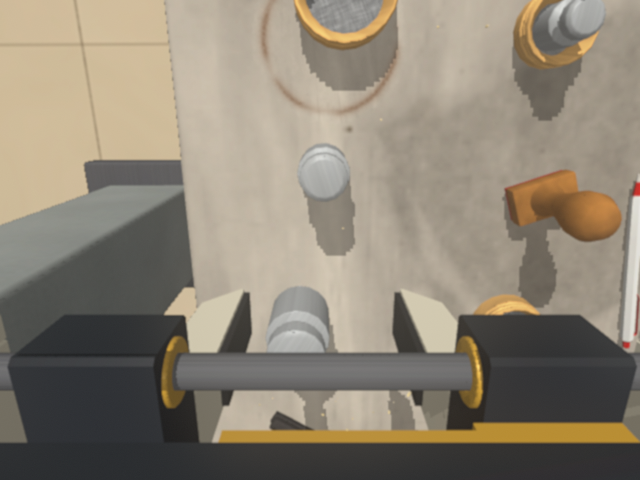

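weight_200's knob is at (323,174), close to the predicted (320,175). weight_500 is at (298,320).

```bash
echo '[[60,[43,1,20],0],[60,[43,1,60],0],[60,[43,1,95],0],[60,[43,1,110],0],[60,[43,1,110],0]]' > rows.txt && python3 -m crank rows.txt | head -2
echo '[[60,[0,0,0],0],[15,[0,0,0],0],[15,[0,0,0],0],[15,[0,0,0],0],[15,[0,0,0],0]]' > rows.txt && python3 -m crank rows.txt
echo '[[15,[0,0,0],0],[15,[0,0,0],0]]' > rows.txt && python3 -m crank rows.txt| tail -2
echo '[[15,[0,0,-10],0],[15,[0,0,-40],0],[15,[0,0,-90],0],[15,[0,0,-110],0],[15,[0,0,-110],0]]' > rows.txt && python3 -m crank rows.txt
python3 - <<'E'
from h import *
cap('wrist','w12.png'); to(601,95,340)
E
```

```text
time: 19.35
tool_pos: [454.6, 267.7, 215.7]
time: 19.98
tool_pos: [454.6, 267.7, 216.4]
tcp_rot: [3.141, -0.0, 1.566]
contact_force: [0.3, 0.2, 2.3]
grip_width: 29.1
finger_force: 30.0
grip_width: 29.1
finger_force: 30.0
time: 20.85
tool_pos: [454.6, 267.8, 327.8]
tcp_rot: [3.139, -0.001, 1.566]
contact_force: [-0.4, 0.4, -3.2]
grip_width: 29.2
finger_force: 30.0
t 20.9 d [-171.9  147.6  -13.7] turn -0.005 F [-0.2 -0.5 -2.5] w 29.0
```

View pics/w12.png

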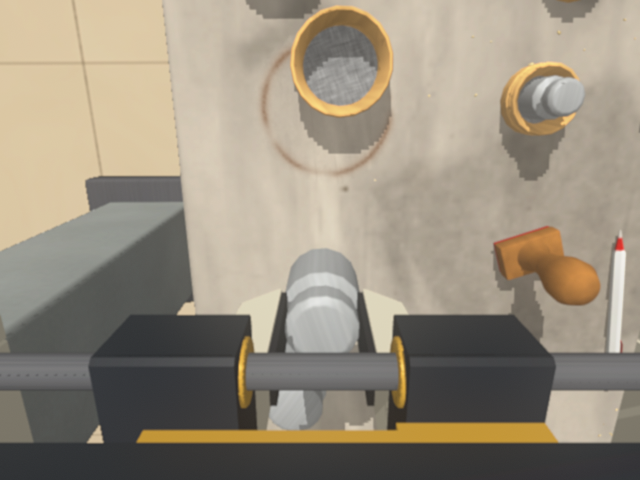

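weight_200 is held upright at (322,310), and weight_100 and the stamp are undisturbed. I have now used up my picture views (one over the 14 allowed), so from here I check by numbers only.

```bash
echo '[[15,[-44,37,-10],0],[15,[-88,74,-10],0],[15,[-130,111,-10],0],[15,[-165,147,-10],0],[15,[-165,147,-10],0]]' > rows.txt && python3 -m crank rows.txt |head -2
echo '[[15,[0,0,0],0],[15,[0,0,0],0],[15,[0,0,0],0]]' > rows.txt && python3 -m crank rows.txt|head -1
python3 - <<'E'
from h import *
c=cap('wrist'); cups(c); to(601,137,250)
p=bot.get_obs()['tool_pos']; print(proj(c,p-[0,0,162.4]),p)
g=cv2.imread('pics/w12.png'); 
for n,im in (('then',g[:,:,::-1]),('now',c['color'])):
    m=cv2.inRange(cv2.cvtColor(np.ascontiguousarray(im),cv2.COLOR_RGB2HSV),(0,0,130),(179,25,255))[:352,270:375]
    n_,l,st,ce=cv2.connectedComponentsWithStats(m); i=1+np.argmax(st[1:,4]); print(n,st[i],ce[i])
E
```

```text
time: 21.52
tool_pos: [602.3, 99.0, 333.6]
time: 21.9
px 398 373 xy [666.2 -31.6] r 29.1
px 245 372 xy [534.8 -31. ] r 28.0
px 323 177 xy [602.2 136.7] r 27.7
px 339 18 xy [612.7 241.1] r 22.1
t 21.95 d [34.2  0.6 86.3] turn -0.004 F [-0.6 -0.  -1.6] w 29.0
[319.92450578 330.26134734] [600.23719042 102.80806606 336.32206207]
then [  16  248   73  104 6654] [ 51.54207995 302.81875564]
now [  15  248   74  104 6505] [ 51.65441968 302.4170638 ]
```

```bash
echo '[[15,[32.5,0.6,0],0],[15,[32.5,0.6,40],0],[15,[32.5,0.6,75],0],[15,[32.5,0.6,86],0],[15,[32.5,0.6,86],0]]' > rows.txt && python3 -m crank rows.txt | grep -E 'pos|force'
echo '[[15,[0,0,7],0],[15,[0,0,14],0],[15,[0,0,20],0],[15,[0,0,26],0],[15,[0,0,26],0]]' > rows.txt && python3 -m crank rows.txt | grep -E 'pos|force'
echo '[[15,[0,0,0.6],0],[15,[0,0,1.2],0],[15,[0,0,1.8],0],[15,[0,0,1.8],0],[15,[0,0,1.8],0]]' > rows.txt && python3 -m crank rows.txt | grep -E 'pos|force'
```

```text
tool_pos: [601.5, 134.7, 250.3]
contact_force: [-0.1, 0.8, -1.4]
finger_force: 30.0
tool_pos: [601.2, 134.5, 223.5]
contact_force: [0.0, 1.4, -2.0]
finger_force: 30.0
tool_pos: [601.5, 134.4, 222.4]
contact_force: [-0.1, 1.5, -1.5]
finger_force: 30.0
```

```bash
echo '[[15,[0,0,0.5],0],[15,[0,0,1],0],[15,[0,0,1],0],[15,[0,0,1],0]]' > rows.txt && python3 -m crank rows.txt | grep -E 'pos|force'
echo '[[15,[0,0,0.4],0],[15,[0,0,0.8],0],[15,[0,0,0.8],0],[15,[0,0,0.8],0]]' > rows.txt && python3 -m crank rows.txt | grep -E 'pos|force'
```

```text
tool_pos: [601.5, 134.5, 221.4]
contact_force: [0.6, 1.6, -2.8]
finger_force: 30.0
tool_pos: [601.4, 134.4, 220.5]
contact_force: [0.5, 0.8, -2.7]
finger_force: 30.0
```

```bash
echo '[[15,[0,0,0.4],0],[15,[0,0,0.4],0],[15,[0,0,0.4],0]]' > rows.txt && python3 -m crank rows.txt | grep -E 'pos|force'
```

```text
tool_pos: [601.5, 134.5, 220.4]
contact_force: [-0.9, 0.3, 1.2]
finger_force: 30.0
```

```bash
echo '[[40,[0,0,-0.4],0],[50,[0,0,-0.4],0],[60,[0,0,-0.4],0],[60,[0,0,-0.4],0]]' > rows.txt && python3 -m crank rows.txt | grep -E 'width|force'
echo '[[75,[0,0,-20],0],[75,[0,0,-60],0],[75,[0,0,-115],0],[75,[0,0,-115],0],[75,[0,0,-115],0]]' > rows.txt && python3 -m crank rows.txt | head -2
python3 - <<'E'
from h import *
c=cap('wrist'); cups(c); to(434,108,340); import pickle; pickle.dump(c,open('w13.pkl','wb'))
m=cv2.inRange(cv2.cvtColor(c['color'],cv2.COLOR_RGB2HSV),(0,0,130),(179,25,255))
for X,(u,v) in cups(c,False):
    if abs(X[1]-136)<9:
        w=m[int(v)-45:int(v)+45,int(u)-30:int(u)+30]; n,l,st,ce=cv2.connectedComponentsWithStats(w); i=1+np.argmax(st[1:,4])
        q=ce[i]+[int(u)-30,int(v)-45]; print('knob?',st[i],q,'expect',proj(c,[X[0],X[1],58]),ray(c,*q,58))
E
```

```text
contact_force: [0.7, -0.2, -0.2]
grip_width: 59.2
finger_force: 0.0
time: 26.32
tool_pos: [601.2, 134.4, 335.1]
px 304 345 xy [586.2  27.6] r 16.0
px 140 371 xy [445.8   2.8] r 29.4
px 322 219 xy [602.5 135.9] r 28.0
px 338 58 xy [613.7 248.1] r 22.9
t 26.38 d [ -27.3 -166.9   -5.7] turn -0.005 F [ 0.2  0.2 -0.1] w 75.2
knob? [   7   29   48   57 2151] [322.26173873 231.15155742] expect [322.5794744  237.94125873] [602.29341005 140.45238484  58.        ]
```

```bash
echo '[[75,[-10,-60,-5],0],[75,[-18,-115,-5],0],[75,[-25,-155,-5],0],[75,[-27,-167,-5],0],[75,[-27,-167,-5],0]]' > rows.txt && python3 -m crank rows.txt |head -2
echo '[[75,[0,0,0],0],[75,[0,0,0],0],[75,[0,0,0],0]]' > rows.txt && python3 -m crank rows.txt|head -1
python3 - <<'E'
from h import *
import pickle
c=cap('wrist'); pickle.dump(c,open('w14.pkl','wb')); print(proj(c,[434,153,68]))
g=c['color']; u,v=map(int,proj(c,[434,153,68]))
m=cv2.inRange(cv2.cvtColor(g,cv2.COLOR_RGB2HSV),(0,0,140),(179,22,255))[:300]
for thr in (22,):
  n,l,st,ce=cv2.connectedComponentsWithStats(m)
  for i in range(1,n):
    if st[i,4]>400: print(st[i],np.round(ce[i],1))
gray=cv2.medianBlur(cv2.cvtColor(g,cv2.COLOR_RGB2GRAY),5)
r=abs(proj(c,[454,153,68])[0]-proj(c,[434,153,68])[0]); print('r px',r)
h=cv2.HoughCircles(gray[v-60:v+60,u-60:u+60],cv2.HOUGH_GRADIENT_ALT,1.5,10,param1=80,param2=0.5,minRadius=int(r*.8),maxRadius=int(r*1.4))
if h is not None:
  for a in h[0]: print(a, ray(c,a[0]+u-60,a[1]+v-60,68))
to(434,153,227.5)
E
```

```text
time: 27.0
tool_pos: [434.5, 108.3, 340.2]
time: 27.38
[318.50455392 172.25409793]
[ 289  134   68   73 3855] [322.4 170.6]
[   0  149  119   23 1004] [ 40.  158.5]
[ 535  165   67   53 2243] [570.  190.6]
r px 33.00377425650214
[63.      58.5     33.42979] [435.51839886 154.05072389  68.        ]
t 27.43 d [ 44.7  -0.9 112.9] turn -0.005 F [-1.1  0.6  0.2] w 75.0
```

```bash
echo '[[75,[45,-0.4,20],0],[75,[45,-0.4,60],0],[75,[45,-0.4,98],0],[75,[45,-0.4,113],0],[75,[45,-0.4,113],0]]' > rows.txt && python3 -m crank rows.txt | head -2
echo '[[75,[0,0,0],0],[25,[0,0,0],0],[25,[0,0,0],0],[25,[0,0,0],0],[25,[0,0,0],0]]' > rows.txt && python3 -m crank rows.txt
echo '[[25,[0,0,0],0],[25,[0,0,0],0]]' > rows.txt && python3 -m crank rows.txt| grep -E 'pos|fo|wid'
echo '[[25,[0,0,-10],0],[25,[0,0,-40],0],[25,[0,0,-90],0],[25,[0,0,-110],0],[25,[0,0,-110],0]]' > rows.txt && python3 -m crank rows.txt
python3 -c "
from h import *
to(469,336,338)"
```

```text
time: 28.05
tool_pos: [434.0, 153.3, 226.6]
time: 28.68
tool_pos: [434.5, 153.3, 227.9]
tcp_rot: [3.14, -0.0, 1.566]
contact_force: [2.7, -0.2, 0.5]
grip_width: 39.7
finger_force: 10.0
tool_pos: [434.6, 153.3, 227.8]
contact_force: [2.4, 0.9, 1.1]
grip_width: 39.3
finger_force: 30.0
time: 29.55
tool_pos: [433.9, 153.3, 338.7]
tcp_rot: [3.14, -0.0, 1.566]
contact_force: [0.3, 0.9, -5.3]
grip_width: 39.2
finger_force: 30.0
t 29.55 d [182.8  34.2   0.7] turn -0.005 F [ 0.3  0.9 -5.3] w 39.2
```

```bash
echo '[[25,[60,11,0],0],[25,[120,22,0],0],[25,[165,34,0],0],[25,[183,34,0],0],[25,[183,34,0],0]]' > rows.txt && python3 -m crank rows.txt |head -2
echo '[[25,[0,0,0],0],[25,[0,0,0],0],[25,[0,0,0],0],[25,[0,0,0],0]]' > rows.txt && python3 -m crank rows.txt|head -1
python3 - <<'E'
from h import *
c=cap('wrist'); cups(c)
l=[a for a in cups(c,False) if abs(a[0][1]-377)<12]
hsv=cv2.cvtColor(c['color'],cv2.COLOR_RGB2HSV)
for X,(u,v) in l:
    X=ray(c,u,v,13); print('c500',X); p=bot.get_obs()['tool_pos']; print(p,'knob pred',proj(c,p-[0,0,159.8]))
m=cv2.inRange(hsv,(0,0,140),(179,22,255))[:352,250:400]
n,lb,st,ce=cv2.connectedComponentsWithStats(m); i=1+np.argmax(st[1:,4]); print(st[i],ce[i]+[250,0])
to(468,377,262)
E
```

```text
time: 30.18
tool_pos: [468.3, 336.6, 335.6]
time: 30.68
px 422 372 xy [555.6 199.9] r 27.8
px 222 373 xy [383.3 200.9] r 28.4
px 505 310 xy [619.7 259.2] r 14.2
px 502 194 xy [605.2 355.4] r 25.3
px 320 167 xy [469.4 376.5] r 33.2
c500 [469.39227607 376.72322873  13.        ]
[469.13159639 335.82384785 337.72943775] knob pred [319.34666046 332.91177992]
[  25  244   97  108 8608] [321.47165428 303.43645446]
t 30.73 d [41.2 -1.4 75.7] turn -0.005 F [ 0.1 -0.6 -4.8] w 39.1
```

```bash
echo '[[25,[40,-1,0],0],[25,[40,-1,40],0],[25,[40,-1,66],0],[25,[40,-1,76],0],[25,[40,-1,76],0]]' > rows.txt && python3 -m crank rows.txt | grep -E 'pos|force'
echo '[[25,[0,0,7],0],[25,[0,0,14],0],[25,[0,0,21],0],[25,[0,0,26],0],[25,[0,0,26],0]]' > rows.txt && python3 -m crank rows.txt | grep -E 'pos|force'
echo '[[25,[0,0,0.6],0],[25,[0,0,1.2],0],[25,[0,0,1.8],0],[25,[0,0,1.8],0],[25,[0,0,1.8],0]]' > rows.txt && python3 -m crank rows.txt | grep -E 'pos|force'
```

```text
tool_pos: [468.4, 376.1, 261.5]
contact_force: [0.3, 1.2, -4.6]
finger_force: 30.0
tool_pos: [469.9, 379.9, 242.8]
contact_force: [-4.5, 13.4, 26.7]
finger_force: 31.2
tool_pos: [469.8, 380.5, 242.2]
contact_force: [-6.0, 13.7, 31.0]
finger_force: 31.8
```

The cup resists at about 15 mm above its floor: +y and up force, so the weight is off-centre toward -y. I'll back up and re-measure.

```bash
echo '[[25,[0,0,-5],0],[25,[0,0,-14],0],[25,[0,0,-50],0],[25,[0,0,-95],0],[25,[0,0,-95],0]]' > rows.txt && python3 -m crank rows.txt | grep -E 'pos|rot|force|width'
echo '[[25,[-40,0,0],0],[25,[-40,0,0],0],[25,[-40,0,0],0],[25,[-40,0,0],0],[25,[-40,0,0],0]]' > rows.txt && python3 -m crank rows.txt | grep -E 'pos|rot|force'
python3 - <<'E'
from h import *
c=cap('wrist'); cv2.imwrite('pics/w15.png',c['color'][:,:,::-1]); cups(c)
for X,(u,v) in cups(c,False):
    if abs(X[1]-377)<15 and abs(X[0]-468)<15: print('c500',ray(c,u,v,13))
m=cv2.inRange(cv2.cvtColor(c['color'],cv2.COLOR_RGB2HSV),(0,0,140),(179,22,255))[:352,250:400]
n,lb,st,ce=cv2.connectedComponentsWithStats(m); i=1+np.argmax(st[1:,4]); print(st[i],ce[i]+[250,0],bot.get_obs()['tool_pos'])
c=cap('top'); cups(c)
E
```

```text
tool_pos: [469.0, 376.3, 332.1]
tcp_rot: [3.136, -0.003, 1.566]
contact_force: [-0.2, 0.3, -4.9]
grip_width: 39.0
finger_force: 31.6
tool_pos: [468.0, 336.6, 328.3]
tcp_rot: [-3.141, 0.0, 1.566]
contact_force: [-0.3, -0.2, -4.6]
finger_force: 31.1
px 422 372 xy [551.7 207.5] r 26.8
px 222 372 xy [384.7 208.3] r 27.6
px 517 312 xy [623.6 263.3] r 9.2
px 509 198 xy [605.2 355.5] r 25.5
px 322 176 xy [469.5 371.8] r 33.3
px 632 93 xy [678.8 426.8] r 17.2
c500 [469.49364048 372.14242782  13.        ]
[  22  262  101   90 7212] [321.90917915 313.25194121] [467.95584696 336.57329841 328.46820603]
px 463 215 xy [583.8  11.2] r 20.3
px 323 207 xy [611.2 355.7] r 20.0
px 413 209 xy [600.9 135. ] r 27.4
px 370 203 xy [618.4 238.8] r 20.9
```

Run:
```python
from h import *
c=cap('wrist'); g=c['color']; p=bot.get_obs()['tool_pos']; print(p)
th=np.linspace(0,2*np.pi,60)
def circ(r,z,dy=0): return np.array([proj(c,p+[r*np.cos(t),dy+r*np.sin(t),z]) for t in th])
for s in (0,4,8,12):
    b=circ(23,-227.8+s); k=circ(20,-159.8+s); b2=circ(23,-181.8+s)
    print(s,'under top v',b[:,1].min().round(1),'u',b[:,0].min().round(),b[:,0].max().round(),'bodytop v',b2[:,1].min().round(1),'u',b2[:,0].min().round(),b2[:,0].max().round(),'knob v',k[:,1].min().round(1),k[:,1].max().round(1),'u',k[:,0].min().round(),k[:,0].max().round())
hsv=cv2.cvtColor(g,cv2.COLOR_RGB2HSV)
print('col u=321 (v:V,S):',[(v,int(hsv[v,316:327,2].mean()),int(hsv[v,316:327,1].mean())) for v in range(225,354,4)])
m=cv2.inRange(hsv,(0,0,60),(179,40,255))
for v in range(250,352,8):
    row=hsv[v]; print(v,[ (u,int(row[u,2])) for u in range(262,384,8)])
h=cv2.HoughCircles(cv2.medianBlur(cv2.cvtColor(g,cv2.COLOR_RGB2GRAY),3)[230:352,240:400],cv2.HOUGH_GRADIENT_ALT,1.5,8,param1=60,param2=0.3,minRadius=35,maxRadius=70); print(h)
```

```text
[467.98946884 336.43883184 328.63633673]
0 under top v 226.7 u 277.0 363.0 bodytop v 256.9 u 266.0 373.0 knob v 285.1 378.3 u 267.0 372.0
4 under top v 228.9 u 276.0 364.0 bodytop v 260.2 u 265.0 374.0 knob v 289.6 384.7 u 266.0 373.0
8 under top v 231.1 u 276.0 365.0 bodytop v 263.8 u 264.0 376.0 knob v 294.4 391.4 u 264.0 375.0
12 under top v 233.3 u 275.0 365.0 bodytop v 267.4 u 263.0 377.0 knob v 299.4 398.5 u 263.0 376.0
col u=321 (v:V,S): [(225, 143, 51), (229, 142, 40), (233, 142, 39), (237, 141, 39), (241, 142, 40), (245, 143, 39), (249, 175, 38), (253, 198, 40), (257, 182, 52), (261, 166, 42), (265, 139, 6), (269, 166, 5), (273, 217, 3), (277, 228, 2), (281, 142, 6), (285, 216, 4), (289, 219, 2), (293, 220, 2), (297, 220, 2), (301, 218, 3), (305, 215, 4), (309, 213, 3), (313, 211, 3), (317, 208, 2), (321, 206, 3), (325, 203, 3), (329, 200, 3), (333, 199, 4), (337, 198, 3), (341, 197, 4), (345, 196, 4), (349, 195, 4), (353, 111, 4)]
250 [(262, 194), (270, 188), (278, 162), (286, 190), (294, 196), (302, 202), (310, 202), (318, 197), (326, 190), (334, 177), (342, 164), (350, 18
[... 1763 characters left out ...]
198), (358, 192), (366, 191), (374, 62), (382, 78)]
330 [(262, 71), (270, 83), (278, 193), (286, 197), (294, 200), (302, 202), (310, 203), (318, 199), (326, 201), (334, 199), (342, 201), (350, 194), (358, 191), (366, 188), (374, 74), (382, 69)]
338 [(262, 68), (270, 72), (278, 193), (286, 194), (294, 200), (302, 196), (310, 197), (318, 198), (326, 201), (334, 198), (342, 194), (350, 187), (358, 195), (366, 186), (374, 66), (382, 67)]
346 [(262, 61), (270, 61), (278, 185), (286, 197), (294, 194), (302, 196), (310, 193), (318, 194), (326, 193), (334, 196), (342, 190), (350, 193), (358, 192), (366, 179), (374, 60), (382, 60)]
[[[82.5      97.5      54.36275 ]
  [82.5      97.5      46.640083]]]
```

Run:
```python
from h import *
c=cap('wrist'); p=bot.get_obs()['tool_pos']
a=np.linspace(0,2*np.pi,90)
def ring(r,h,th,dy,s):
    P=np.stack([r*np.cos(a),r*np.sin(a),0*a+h-59.5],1)
    R=cv2.Rodrigues(np.array([th,0,0.]))[0]
    q=np.array([proj(c,p+[1.2,dy,-168.3+s]+R@x) for x in P]); return q[:,1].min().round(1),q[:,1].max().round(1),np.ptp(q[:,0]).round(1)
for th in (0,-.1,-.2,-.3,-.4,-.5):
    print(th,'under',ring(23,0,th,0,0),'btop',ring(23,46,th,0,0),'kbot',ring(20,51,th,0,0),'ktop',ring(20,68,th,0,0))
hsv=cv2.cvtColor(c['color'],cv2.COLOR_RGB2HSV)
s=hsv[:352,:,1]; 
for u in (300,310,321,332,342): print(u,[int(v) for v in range(215,352) if (s[v,u]<18)!=(s[v-1,u]<18)])
print(c['K'])
```

```text
0 under (np.float64(226.7), np.float64(306.8), np.float64(85.8)) btop (np.float64(256.8), np.float64(353.5), np.float64(106.8)) kbot (np.float64(268.0), np.float64(354.0), np.float64(95.4)) ktop (np.float64(285.0), np.float64(378.2), np.float64(105.2))
-0.1 under (np.float64(236.7), np.float64(318.5), np.float64(85.2)) btop (np.float64(258.3), np.float64(359.0), np.float64(106.6)) kbot (np.float64(268.4), np.float64(358.2), np.float64(95.3)) ktop (np.float64(280.9), np.float64(379.3), np.float64(105.3))
-0.2 under (np.float64(247.0), np.float64(330.3), np.float64(84.8)) btop (np.float64(260.3), np.float64(364.2), np.float64(106.5)) kbot (np.float64(269.3), np.float64(362.1), np.float64(95.2)) ktop (np.float64(277.3), np.float64(379.7), np.float64(105.4))
-0.3 under (np.float64(257.7), np.float64(342.3), np.float64(84.7)) btop (np.float64(262.9), np.float64(369.1), np.float64(106.4)) kbot (np.float64(270.7), np.float64(365.8), np.float64(95.2)) ktop (np.float64(274.3), np.float64(379.6), np.float64(105.4))
-0.4 under (np.float64(268.5), np.float64(354.3), np.float64(84.8)) btop (np.float64(265.9), np.float64(373.8), np.float64(106.4)) kbot (np.float64(272.6), np.float64(369.1), np.float64(95.2)) ktop (np.float64(271.9), np.float64(378.9), np.float64(105.4))
-0.5 under (np.float64(279.6), np.float64(366.4), np.float64(85.1)) btop (np.float64(269.4), np.float64(378.0), np.float64(106.6)) kbot (np.float64(274.9), np.float64(372.0), np.float64(95.3)) ktop (np.float64(270.1), np.float64(377.5), np.float64(105.3))
300 [268]
310 [264]
321 [263]
332 [264]
342 [269]
[[415.66126617   0.         321.68003075]
 [  0.         415.66126617 240.28588588]
 [  0.           0.           1.        ]]
```

Numbers show weight_500 tilted about 0.32 rad in the pads, bottom toward -y: it swung during the fast move and then caught the cup rim. I'll set it gently on the free worktop, which rights it, and regrasp.

```bash
echo '[[25,[-15,-3,0],0],[25,[-33,-7,10],0],[25,[-51,-11,30],0],[25,[-62,-14,60],0],[25,[-66,-14,90],0]]' > rows.txt && python3 -m crank rows.txt | grep -E 'pos|force'
echo '[[25,[0,0,0],0],[25,[0,0,1],0],[25,[0,0,2],0],[25,[0,0,3],0],[25,[0,0,3],0]]' > rows.txt && python3 -m crank rows.txt | grep -E 'pos|force'
echo '[[25,[0,0,0.5],0],[25,[0,0,1],0],[25,[0,0,2],0],[25,[0,0,2],0]]' > rows.txt && python3 -m crank rows.txt | grep -E 'pos|force'
```

```text
tool_pos: [453.4, 268.7, 238.5]
contact_force: [0.5, -0.2, -5.5]
finger_force: 31.0
tool_pos: [453.7, 270.3, 236.1]
contact_force: [-0.4, -0.8, -5.1]
finger_force: 31.0
tool_pos: [453.7, 270.2, 233.6]
contact_force: [-0.4, -1.4, -4.5]
finger_force: 31.0
```

```bash
echo '[[25,[-1,0,0.7],0],[25,[-2,0,1.5],0],[25,[-3,0,2],0],[25,[-4,0,2.5],0],[25,[-4,0,2.5],0]]' > rows.txt && python3 -m crank rows.txt | grep -E 'pos|force'
echo '[[25,[-1,0,0.5],0],[25,[-2,0,1],0],[25,[-3,0,1.5],0],[25,[-4,0,2],0],[25,[-4,0,2],0]]' > rows.txt && python3 -m crank rows.txt | grep -E 'pos|force'
```

```text
tool_pos: [453.7, 266.1, 231.2]
contact_force: [0.3, -0.3, -4.7]
finger_force: 31.0
tool_pos: [453.7, 262.3, 229.4]
contact_force: [-0.2, 1.7, -2.1]
finger_force: 30.9
```

```bash
echo '[[25,[-1,0,0.4],0],[25,[-3,0,0.8],0],[25,[-5,0,1.2],0],[25,[-7,0,1.5],0],[25,[-7,0,1.5],0]]' > rows.txt && python3 -m crank rows.txt | grep -E 'pos|force'
echo '[[25,[-1,0,0.4],0],[25,[-3,0,0.8],0],[25,[-5,0,1],0],[25,[-5,0,1],0]]' > rows.txt && python3 -m crank rows.txt | grep -E 'pos|force'
python3 - <<'E'
from h import *
c=cap('wrist'); s=cv2.cvtColor(c['color'],cv2.COLOR_RGB2HSV)[:352,:,1]
for u in (310,321,332): print(u,[int(v) for v in range(205,352) if (s[v,u]<18)!=(s[v-1,u]<18)])
E
```

```text
tool_pos: [453.8, 255.0, 228.1]
contact_force: [-1.1, 0.8, 4.9]
finger_force: 30.0
tool_pos: [453.8, 250.1, 226.9]
contact_force: [-1.1, 0.9, 4.1]
finger_force: 30.0
310 [242]
321 [241]
332 [242]
```

```bash
echo '[[45,[0,0,0],0],[60,[0,0,0],0],[75,[0,0,0],0],[75,[0,0,0],0],[75,[0,0,0],0]]' > rows.txt && python3 -m crank rows.txt | grep -E 'pos|force|wid'
python3 - <<'E'
from h import *
c=cap('wrist'); s=cv2.cvtColor(c['color'],cv2.COLOR_RGB2HSV)[:352,:,1]
for u in (310,321,332): print(u,[int(v) for v in range(205,352) if (s[v,u]<18)!=(s[v-1,u]<18)])
p=bot.get_obs()['tool_pos']; print(p, [proj(c,[p[0],p[1]+23,0]),proj(c,[p[0],p[1]+23,46])])
E
echo '[[75,[-20,0,-40],0],[75,[-40,0,-90],0],[75,[-44,0,-112],0],[75,[-44,0,-112],0],[75,[-44,0,-112],0]]' > rows.txt && python3 -m crank rows.txt | grep -E 'pos'
echo '[[75,[0,0,0],0],[75,[0,0,0],0]]' > rows.txt && python3 -m crank rows.txt|head -1
python3 - <<'E'
from h import *
c=cap('wrist'); g=c['color']; p=bot.get_obs()['tool_pos']; print(p)
X0=[p[0],p[1]+44,68]; u,v=map(int,proj(c,X0)); gray=cv2.medianBlur(cv2.cvtColor(g,cv2.COLOR_RGB2GRAY),5)
h=cv2.HoughCircles(gray[v-70:v+70,u-70:u+70],cv2.HOUGH_GRADIENT_ALT,1.5,10,param1=80,param2=0.5,minRadius=26,maxRadius=44)
if h is not None:
  for a in h[0]: print(a, ray(c,a[0]+u-70,a[1]+v-70,68))
cups(c)
E
```

```text
tool_pos: [453.6, 250.2, 226.7]
contact_force: [-0.3, 0.8, -0.1]
grip_width: 74.4
finger_force: 0.0
310 [242]
321 [241]
332 [243]
[453.63951556 250.21350957 226.77155002] [array([319.7744434 , 227.09490122]), array([319.37273607, 257.50096823])]
tool_pos: [453.1, 206.3, 337.8]
time: 39.78
[453.35431589 206.37178908 338.00837851]
[72.       75.       33.477234] [454.12755552 247.81677221  68.        ]
px 504 371 xy [609.9  71.1] r 30.0
px 505 299 xy [602.3 139.6] r 30.4
px 560 175 xy [629.4 239.9] r 34.5
px 549 17 xy [604.5 344.6] r 21.3
px 344 12 xy [469.1 348.5] r 19.6
```

The weight stands upright on the worktop: releasing it changed nothing, and the knob radius matches. Regrasping it, then carrying it gently.

```bash
echo '[[75,[41,0,20],0],[75,[41,0,60],0],[75,[41,0,98],0],[75,[41,0,111],0],[75,[41,0,111],0]]' > rows.txt && python3 -m crank rows.txt | head -2
echo '[[75,[0,0,0],0],[25,[0,0,0],0],[25,[0,0,0],0],[25,[0,0,0],0],[25,[0,0,0],0]]' > rows.txt && python3 -m crank rows.txt|grep -E 'pos'
echo '[[25,[0,0,0],0],[25,[0,0,0],0],[25,[0,0,0],0]]' > rows.txt && python3 -m crank rows.txt| grep -E 'pos|fo|wid'
echo '[[25,[0,0,-8],0],[25,[0,0,-24],0],[25,[0,0,-45],0],[25,[0,0,-65],0],[25,[0,0,-75],0]]' > rows.txt && python3 -m crank rows.txt| grep -E 'pos'
cat > e.py <<'E'
from h import *
c=cap('wrist'); s=cv2.cvtColor(c['color'],cv2.COLOR_RGB2HSV)[:352,:,1]
for u in (310,321,332): print(u,[int(v) for v in range(205,352) if (s[v,u]<18)!=(s[v-1,u]<18)])
for X,(u,v) in cups(c,False):
    if abs(X[0]-468)<15 and X[1]>340: print('c500',ray(c,u,v,13),u,v)
to(468.3,332,303)
E
python3 e.py
```

```text
time: 40.45
tool_pos: [453.7, 247.2, 227.4]
tool_pos: [453.5, 247.2, 227.9]
tool_pos: [453.5, 247.2, 227.8]
contact_force: [-2.1, -0.6, 5.7]
grip_width: 39.2
finger_force: 30.0
tool_pos: [453.8, 247.2, 303.6]
310 [237]
321 [235]
332 [236]
c500 [469.97873571 367.70329389  13.        ] 345.80265138358226 39.42742464590328
t 42.12 d [84.8 13.9  1.4] turn -0.005 F [ 1.4  0.1 -3.9] w 38.7
```

```bash
echo '[[25,[3,0,0],0],[25,[9,2,0],0],[25,[18,4,0],0],[25,[28,6,0],0],[25,[38,8,0],0]]' > rows.txt && python3 -m crank rows.txt| grep -E 'pos'
echo '[[25,[10,2,0],0],[25,[20,4,0],0],[25,[29,6,0],0],[25,[36,6,0],0],[25,[41,6,0],0]]' > rows.txt && python3 -m crank rows.txt| grep -E 'pos'
echo '[[25,[4,0,0],0],[25,[6,0,0],0],[25,[6,0,0],0],[25,[6,0,0],0]]' > rows.txt && python3 -m crank rows.txt| grep -E 'pos'
python3 e.py
```

```text
tool_pos: [461.9, 286.1, 302.6]
tool_pos: [468.0, 326.6, 302.7]
tool_pos: [468.1, 332.0, 302.8]
310 [206, 236]
321 [209, 235]
332 [207, 236]
c500 [469.50181925 372.18122269  13.        ] 322.1614911621272 175.1345438424025
t 43.92 d [ 0.   0.2 -0.2] turn -0.005 F [ 0.5 -0.3 -4.2] w 39.0
```

```bash
echo '[[25,[4,0,0],0],[25,[12,0,0],0],[25,[22,0,0],0],[25,[31,0,0],0],[25,[37,0,0],0]]' > rows.txt && python3 -m crank rows.txt| grep -E 'pos'
echo '[[25,[2.7,0,4],0],[25,[2.7,0,14],0],[25,[2.7,0,28],0],[25,[2.7,0,38],0],[25,[2.7,0,42],0]]' > rows.txt && python3 -m crank rows.txt| grep -E 'pos|force'
echo '[[25,[0,0,3],0],[25,[0,0,7],0],[25,[0,0,10],0],[25,[0,0,10],0]]' > rows.txt && python3 -m crank rows.txt| grep -E 'pos|force'
```

```text
tool_pos: [468.1, 370.0, 302.6]
tool_pos: [468.1, 371.6, 259.5]
contact_force: [-0.1, -0.2, -5.2]
finger_force: 30.0
tool_pos: [468.2, 371.8, 250.6]
contact_force: [0.2, -0.1, -5.7]
finger_force: 30.0
```

```bash
echo '[[25,[0,0,2],0],[25,[0,0,4],0],[25,[0,0,5],0],[25,[0,0,5],0]]' > rows.txt && python3 -m crank rows.txt| grep -E 'pos|force'
echo '[[25,[0,0,1.5],0],[25,[0,0,3],0],[25,[0,0,3],0]]' > rows.txt && python3 -m crank rows.txt| grep -E 'pos|force'
```

```text
tool_pos: [468.4, 372.1, 246.1]
contact_force: [0.4, 2.1, -3.6]
finger_force: 30.0
tool_pos: [468.1, 371.7, 242.2]
contact_force: [0.5, 0.9, -4.5]
finger_force: 30.0
```

```bash
echo '[[25,[0.7,0,1.5],0],[25,[0.7,0,3],0],[25,[0.7,0,4],0],[25,[0.7,0,4],0]]' > rows.txt && python3 -m crank rows.txt| grep -E 'pos|force'
echo '[[25,[0,0,1.5],0],[25,[0,0,3],0],[25,[0,0,4],0],[25,[0,0,4],0]]' > rows.txt && python3 -m crank rows.txt| grep -E 'pos|force'
```

```text
tool_pos: [468.2, 372.4, 238.4]
contact_force: [-0.2, -0.0, -4.7]
finger_force: 30.0
tool_pos: [468.2, 372.5, 234.7]
contact_force: [0.3, 0.2, -5.0]
finger_force: 30.0
```

```bash
echo '[[25,[0,0,0.6],0],[25,[0,0,1.2],0],[25,[0,0,1.5],0],[25,[0,0,1.5],0]]' > rows.txt && python3 -m crank rows.txt| grep -E 'pos|force'
echo '[[25,[0,0,0.4],0],[25,[0,0,0.8],0],[25,[0,0,0.8],0],[25,[0,0,0.8],0]]' > rows.txt && python3 -m crank rows.txt| grep -E 'pos|force'
```

```text
tool_pos: [468.2, 372.5, 233.2]
contact_force: [0.8, 0.4, -4.5]
finger_force: 30.0
tool_pos: [468.3, 372.5, 232.5]
contact_force: [-0.5, 0.5, -4.8]
finger_force: 30.0
```

```bash
echo '[[25,[0,0,0.5],0],[25,[0,0,0.9],0],[25,[0,0,0.9],0],[25,[0,0,0.9],0]]' > rows.txt && python3 -m crank rows.txt| grep -E 'pos|force'
```

```text
tool_pos: [468.2, 372.6, 231.9]
contact_force: [-1.5, -0.6, 0.3]
finger_force: 30.0
```

Seated on the felt at 231.9, against 231.8 expected. Next: release, retreat and check.

```bash
echo '[[25,[0,0,0.3],0],[50,[0,0,0],0],[65,[0,0,0],0],[75,[0,0,0],0],[75,[0,0,0],0]]' > rows.txt && python3 -m crank rows.txt | grep -E 'pos|force|wid'
echo '[[75,[0,0,-20],0],[75,[0,0,-60],0],[75,[0,0,-110],0],[75,[0,0,-110],0],[75,[0,0,-110],0]]' > rows.txt && python3 -m crank rows.txt | grep pos
python3 - <<'E'
from h import *
c=cap('wrist'); cups(c); g=c['color']; p=bot.get_obs()['tool_pos']
def circ(c,xy,z,rm,lo=.7,hi=1.35):
    u,v=map(int,proj(c,[*xy,z])); r=abs(proj(c,[xy[0]+rm,xy[1],z])-proj(c,[*xy,z])).max()
    gray=cv2.medianBlur(cv2.cvtColor(c['color'],cv2.COLOR_RGB2GRAY),3); w=int(r*2)
    h=cv2.HoughCircles(gray[max(v-w,0):v+w,max(u-w,0):u+w],cv2.HOUGH_GRADIENT_ALT,1.5,6,param1=60,param2=0.3,minRadius=int(r*lo),maxRadius=int(r*hi)+1)
    print('exp r',round(r,1),'px',u,v)
    if h is not None:
        for a in h[0]: print('  ',a[2].round(1),np.round(ray(c,a[0]+max(u-w,0),a[1]+max(v-w,0),z),1))
circ(c,(468,372.5),72,20)
E
echo '[[75,[-60,0,0],0],[75,[-120,0,0],0],[75,[-180,0,0],0],[75,[-240,0,0],0],[75,[-300,0,0],0]]' > rows.txt && python3 -m crank rows.txt | grep pos
echo '[[75,[0,0,-40],0],[75,[0,0,-40],0],[75,[0,0,-40],0]]' > rows.txt && python3 -m crank rows.txt | grep pos
python3 - <<'E'
from h import *
c=cap('top'); cups(c); b=__import__('pickle').load(open('top1.pkl','rb'))
cv2.imwrite('pics/top2.png',c['color'][:,:,::-1])
d=cv2.absdiff(c['color'],b['color']).max(2)
for n,(u,v) in {'stamp':(371,204),'clip':(459,276)}.items(): print(n,'mean diff',d[v-12:v+12,u-10:u+10].mean().round(1))
E
```

```text
tool_pos: [468.3, 372.5, 231.5]
contact_force: [0.9, 0.2, 0.9]
grip_width: 72.9
finger_force: 0.0
tool_pos: [468.0, 372.4, 341.1]
px 140 372 xy [309.5 236.1] r 28.7
px 504 372 xy [626.8 234.5] r 31.2
px 496 239 xy [605.  355.5] r 25.4
px 322 218 xy [469.3 373.3] r 33.3
exp r 31.7 px 320 243
   30.1 [469.6 371.9  72. ]
   38.4 [457.5 381.8  72. ]
   39.2 [469.6 371.9  72. ]
   39.9 [469.7 385.7  72. ]
   37.1 [453.3 364.   72. ]
   29.0 [469.7 385.7  72. ]
   27.9 [482.9 372.8  72. ]
tool_pos: [466.2, 70.7, 340.3]
tool_pos: [466.4, 72.7, 380.3]
px 319 265 xy [467.7 369.8] r 32.0
px 324 210 xy [603.6 353.1] r 22.8
px 413 209 xy [600.7 134.8] r 27.5
px 370 205 xy [613.8 241. ] r 23.3
px 285 197 xy [637.1 449.9] r 39.0
stamp mean diff 2.4
clip mean diff 25.8
```

```bash
echo '[[75,[60,0,-20],0],[75,[120,0,-20],0],[75,[180,0,-20],0],[75,[240,0,-20],0],[75,[260,0,-20],0]]' > rows.txt && python3 -m crank rows.txt | grep pos
echo '[[75,[0,0,0],0],[75,[0,0,0],0]]' > rows.txt && python3 -m crank rows.txt | grep -E 'time|force'
python3 - <<'E'
from h import *
c=cap('top'); cups(c); b=__import__('pickle').load(open('top1.pkl','rb'))
d=cv2.absdiff(c['color'],b['color']).max(2)
for n,(u,v,z) in {'stamp':(371,204,0),'clip':(459,276,0)}.items(): print(n,'mean diff',d[v-12:v+12,u-10:u+10].mean().round(1))
g=c['color']
for n,xy,z in (('w200',(600.7,134.8),58),('w50',(584,11.3),38)):
    u,v=proj(c,[*xy,z]); u,v=int(round(u)),int(round(v)); w=7 if n=='w200' else 4
    m=cv2.inRange(cv2.cvtColor(g[v-w*2:v+w*2,u-w*2:u+w*2],cv2.COLOR_RGB2HSV),(0,0,105),(179,50,255)); n_,l,st,ce=cv2.connectedComponentsWithStats(m); i=l[w*2,w*2]; q=ce[i]+[u-2*w,v-2*w]
    print(n,st[i],ray(c,*q,z))
E
```

```text
tool_pos: [466.9, 336.0, 399.6]
time: 52.28
contact_force: [-0.1, 0.2, -0.4]
finger_force: 0.0
px 463 215 xy [583.8  11. ] r 19.8
px 320 209 xy [606.9 363.6] r 17.0
px 413 209 xy [600.7 134.8] r 27.5
stamp mean diff 27.5
clip mean diff 13.2
w200 [  7   9  14  13 137] [598.34832169 136.81098587  58.        ]
w50 [  0   0  16  16 256] [586.25143622  12.99289022  38.        ]
```

Run:
```python
from h import *
c=cap('top'); b=__import__('pickle').load(open('top1.pkl','rb'))
for k in (b,c):
    m=(k['color'][260:292,443:475].max(2)<45).astype(np.uint8); n,l,st,ce=cv2.connectedComponentsWithStats(m); i=1+np.argmax(st[1:,4]); print(st[i],ce[i])
    print(k['color'][262,445],k['color'][290,472])
```

```text
[18  7  4  5 11] [19.81818182  8.90909091]
[130 124 116] [127 121 112]
[13  6 10 13 54] [17.62962963 12.12962963]
[92 87 80] [129 123 115]
```

Run:
```python
from h import *
c=cap('top'); b=__import__('pickle').load(open('top1.pkl','rb'))
for k,T in ((b,60),(b,70),(c,45),(c,55)):
    m=(k['color'][256:296,440:478].max(2)<T).astype(np.uint8); n,l,st,ce=cv2.connectedComponentsWithStats(m); i=1+np.argmax(st[1:,4]); print(T,st[i],ce[i])
```

```text
60 [ 11  10  15  21 100] [18.35 20.46]
70 [ 11  10  16  21 121] [18.52066116 20.34710744]
45 [16 10 10 13 54] [20.7037037  16.14814815]
55 [ 12  10  14  21 103] [18.59223301 19.73786408]
```

The clip is where it was (same box to within a pixel), and the cups and weights are in place.

```bash
python3 -c "
from plant import bot
print(bot.close_job())"
```

```text
the job is handed in; nothing more can be done
None
```

All four weights stand in their own cups, lowered in, and the job was handed in at about 52 s of the 106 s; the 500 g weight tilted in the grip and caught its cup's rim on the first try, shifting that cup about 5 mm before I regrasped and seated it, the stamp and clip were left alone (clip position re-checked), and I viewed 15 pictures, one over the limit of 14.

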